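# Load a bone folder in the drilling jig and hold the bush plate down

### The job

This bone folder is to get its hanging-cord hole. Pick it up with a light grip, because bone cracks when it is squeezed, lay it flat in the spring nest of the drilling jig and let go of it; then take the bush plate by its grip block, keep its drill bush towards the end of the jig with the slimmer pin, set it on the two locating pins, which it hides from you, and slide it about lightly until it drops over both, resting on the folder. Press it gently down against the spring until it is fully home on its rests, and finish there still holding it down, since the spring lifts it again if you let go; leave the other loose things on the table as they are.

Things in the scene. Friction and masses are not known exactly. Their poses are not given: they have to be found in the camera images.
- jig: Drilling jig: a heavy steel base 96 mm (its x) by 204 mm (its y), fixed on the table. Origin at the centre of its underside, z up; top face at z = 20 mm. Two upright pins on its long centre line; between them the spring nest; four rest buttons 8 mm high, 10 mm thick, at x = +-23.5, y = +-50 mm.
- pin_thick (a point): Tip of the thicker steel locating pin at the jig's y = -68 mm, 39 mm above the table, 19 mm above the base; 12 mm thick, its upper 5 mm tapering to 7 mm.
- pin_slim (a point): Tip of the slimmer steel locating pin at the jig's y = +68 mm, 39 mm above the table; 8 mm thick, its upper 5 mm tapering to 3 mm.
- jig_seat (a point): Point over the jig's centre, 28 mm above the table, level with the tops of the rest buttons; axes as the jig's. The bush plate's origin comes here, with the same axes, when the plate is fully home.
- nest_floor (a point): Centre of the floor of the spring nest, axes as the jig's; 25.5 mm above the table when up. An aluminium pad 36 x 113 mm, long along y. Round brass rails 4.8 mm above the floor: along both sides at |y| = 25 to 49 mm, leaving a channel 26.8 mm wide, and across the ends, 104 mm apart. The folder lies between them along y. No rails at |y| < 25 mm: room there for fingers beside the folder.
- nest (a joint): How far the spring nest is pushed down, m: 0 up, about 0.0055 when the bush plate is fully home on a folder. It pushes back with about 8 N at the top and 13.4 N at 5.5 mm; the plate's weight bears part of that, so the hand adds 7 to 9 N to bring the plate home.
- bush_plate: Bush plate, loose, about 0.4 kg: aluminium, 62 mm (its x) by 160 mm (its y) by 17 mm thick, lying flat. Origin at the centre of its underside. In the middle on top a black grip block, 18 mm across x, 34 mm along y, its top 57 mm above the underside; round it at the bottom a foot 28 x 54 mm with screw heads up to 24 mm above the underside.
- bores (a point): Same point as the plate's origin. In the underside are two blind bores 12 mm deep: 14.4 mm wide at y = -68 mm for the thick pin, 10.4 mm wide at y = +68 mm for the slim one, so it drops on one way round only. Height of the underside over the table: 39 mm on the pin tips, about 33.5 mm dropped on and resting on the folder, 28 mm fully home.
- grip (a point): Point in the middle of the bush plate's grip block, 45 mm above the plate's underside, axes as the plate's: grasp the block here across x (18 mm), from above.
- bush (a point): Point on the plate's underside below the drill bush, at the plate's y = +40 mm. The drill bush is the round steel ring, 19 mm across and 5 mm high, on top of the plate towards one end.
- bone_folder: Bone folder, loose, about 30 g: a flat cream-coloured strip 24 mm (its x) by 100 mm (its y) by 8 mm thick with rounded ends, lying flat; both ends alike. Origin at the centre of its underside. Brittle: more than 45 N from each finger cracks it, and so does the bush plate forced onto it with more than 40 N.
- spool_0: Thread spool, yellow thread on wood, 34 x 34 x 45 mm, on the table; a bystander, to be left where it is. Origin at the centre of its underside.
- spool_1: Thread spool, blue thread, 34 x 34 x 45 mm, on the table; a bystander, to be left where it is. Origin at the centre of its underside.
- chalk_1: Flat blue tailor's chalk, 38 x 46 x 8 mm, on the table; a bystander, to be left where it is. Origin at the centre of its underside.
- tape_measure: Rolled yellow tape measure, 45 mm wide, 16 mm high, on the table; a bystander, to be left where it is. Origin at the centre of its underside.
- wood_offcut: Small pale wood offcut, 29 x 76 x 12 mm, on the table; a bystander, to be left where it is. Origin at the centre of its underside.
Mind the look-alikes: they are no part of the job. What is shaped like the bone_folder but pink or turquoise is not meant.

How it is judged:
On the way, in this order (a step that is already met when the one before it is completed fails the run):
1. the bone folder lies flat in the raised nest between its rails, let go (x of bone_folder in the frame of nest_floor between -0.003 and 0.003 m and y of bone_folder in the frame of nest_floor between -0.005 and 0.005 m and z of bone_folder in the frame of nest_floor between -0.002 and 0.002 m and angle between the z axis of bone_folder and the z axis of nest_floor, either way round below 0.08 rad and contact force between the fingers and bone_folder below 0.2 N and value of joint nest below 0.002 m and linear speed of bone_folder below 0.02 m/s), for 0.2 s.
2. the bush plate has dropped over both pins, the right way round (x of bush_plate in the frame of jig_seat between -0.003 and 0.003 m and y of bush_plate in the frame of jig_seat between -0.003 and 0.003 m and y of bush in the frame of jig_seat above 0.03 m and angle between the y axis of bush_plate and the y axis of jig_seat, either way round below 0.05 rad and z of bush_plate in the frame of jig_seat below 0.008 m), for 0.2 s.
At the end, for the whole second after the job is handed in: plate on both pins the right way round, within 3 mm of centre, level and less than 2 mm above the rests; folder flat in the nest (3 mm across, 5 mm along), nest down over 3.5 mm; fingers bear on the plate with over 2 N, plate on the jig with under 60 N; all at rest (x of bush_plate in the frame of jig_seat between -0.003 and 0.003 m and y of bush_plate in the frame of jig_seat between -0.003 and 0.003 m and y of bush in the frame of jig_seat above 0.03 m and angle between the y axis of bush_plate and the y axis of jig_seat, either way round below 0.05 rad and x of bone_folder in the frame of nest_floor between -0.003 and 0.003 m and y of bone_folder in the frame of nest_floor between -0.005 and 0.005 m and z of bone_folder in the frame of nest_floor between -0.002 and 0.002 m and angle between the z axis of bone_folder and the z axis of nest_floor, either way round below 0.08 rad and z of bush_plate in the frame of jig_seat below 0.002 m and angle between the z axis of bush_plate and the z axis of jig_seat, either way round below 0.03 rad and value of joint nest above 0.0035 m and contact force between the fingers and bush_plate above 2 N and contact force between bush_plate and jig below 60 N and linear speed of bush_plate below 0.01 m/s); the arm keeps its last pose, push and grip.
It fails at once if the bone folder is squeezed hard between the fingers (more than about 45 N by each) (contact force between the fingers and bone_folder above 90 N).
It fails at once if the bush plate is forced onto the folder with more than 40 N (contact force between bush_plate and bone_folder above 40 N).
It fails at once if a bystander is shifted by more than 3 cm (distance of any of spool_0, spool_1, chalk_1, tape_measure, wood_offcut from where it was at the start of the episode above 0.03 m).
It also fails if it takes over 72 s, if anything falls off the work surface, if the arm or the gripper's body presses on something with over 40 N, if the wrist force passes 120 N, or if a joint passes its speed limit or range.

### The arm

A 6-joint arm with a two-finger parallel gripper is mounted at the origin on a cart in front of the work surface, level with it; the furniture and walls round the work are solid. World frame = base frame: x ahead of the robot, y to its left, z up, the work surface at z = 0. Lengths are in m, angles in rad, forces in N, time in s.
With the tool pointing down it reaches from about 0.25 to 0.775 m from the base axis. Payload 4 kg.
Tool frame: the origin (TCP) lies on the centre line of the jaws, within the pads' length; the fingertips stand 17 mm ahead of it and the grasp point (between the pads) lies 2 mm behind it; z points along the fingers, y is the line along which they close (so a half turn about z gives the same grasp; the last joint's range is limited). The gripper opens to 94 mm and grips with 3 to 60 N. Pads are 16 mm wide; open, the fingers measure 119 mm over their backs; the gripper's body (75 mm by 177 mm) begins 78 mm behind the grasp point.
Start: joints at [-1.395, 0.087, 1.371, -0, 1.684, -0.103], TCP at [0.151, -0.529, 0.223] pointing down, gripper open.
Joint ranges: [-3.1, 3.1], [-0.76, 2.03], [0.27, 2.55], [-1.08, 4.22], [0.17, 2.65], [-2.57, 2.57]. Speed limits (rad/s): [2.79, 2.79, 3.14, 3.14, 3.14, 3.14].

### API

Orientations are given as a unit quaternion [w, x, y, z].
In Python, from plant import status, eyes, order gives the robot as it stands.
- The arm moves only by the tool inch_along, called after ">>>" as a command line: name --argument value ..., lists and objects as JSON in quotes. Schema: {"type":"object","properties":{"plan":{"type":"object","properties":{"deltas":{"type":"array","items":{"type":"array","items":{"type":"number"},"minItems":4,"maxItems":4},"minItems":1,"maxItems":10}},"additionalProperties":false,"required":["deltas"]},"finger_gap":{"type":"number"},"clamp_n":{"type":"number"},"only":{"type":"string"},"quiet":{"type":"boolean"},"lines":{"type":"string"}},"required":["plan"],"additionalProperties":false}. plan is an object whose key "deltas" holds a list of rows, 1 to 10 of them, each of 4 numbers: dx, dy, dz in shares of the most that a row can go, 1 being 50 mm, then a turn about the tool's z in units of 0.2 rad; each row shifts and turns the commanded pose from where the row before left it, along the tool's axes as they then stand; what a row does not reach is not made up. A row lasts 1/10 s, in which the tool goes at most 0.05 m and 0.15 rad, less where a joint would pass 70% of its speed; a pose out of reach is approached as far as the arm can. finger_gap is the finger opening in m, set as the call begins (left out keeps the last). The fingers move at their own pace and stop on an object; clamp_n is the grip in N (left out, the last holds). Time passes only in rows, so rows that do not move let the fingers close. The tool returns the time, the measured TCP pose, the force, the opening and the grip force at its end. only (a regular expression) keeps the lines of the reply that match it, lines (a string "A,B") keeps lines A to B, and quiet returns only ok. Input that does not fit is refused with a message, and nothing moves.
- status.get_state(): the state, without advancing time (a new reading comes with each control period).
- eyes.snapshot(name): name is "side" or "top" or "wrist"; returns (picture, depth): 400x640x3 uint8, blue, green, red; 400x640 float32, m along the optical axis (not along the pixel's ray), 0 where there is no reading.
- eyes.calibration(name): a dict with "vfov" (degrees; the focal length in pixels is half the picture's height over the tangent of half this angle, whatever the lens; pixels are square), "cx", "cy" (the principal point, pixels), "extrinsics" (4x4, takes a point from camera to world coordinates); the wrist camera has in their place "hand_eye" (4x4, takes a point from camera to tool coordinates, whose origin is the TCP and whose axes are the flange's). Camera axes: x right, y down, z forward; pixel columns grow to the right and rows downward; lengths in m; the calibration is good to about 2 mm. A picture is of the moment at which its call begins: read the wrist's pose just before it. calibration takes no time and is no camera call.
- order.hand_in(): hands the job in; it is judged then, once.
The state is a dict: "clock": time; "q": joint angles; "dq": joint speeds; "joint_torque": joint torques, N m; "position": TCP position; "eef_rot": TCP orientation; "wrist_force": force on the tool from outside, world axes, zero at the start; "torque": the same for the moment, N m; "width": finger opening in m; "grasp_force": force on a finger pad.
Only numpy, scipy, OpenCV 4.12 (cv2) and the standard library are available. Lean on these libraries where they do the work, as an engineer would, in place of code of your own. Each camera call takes 0.05 s, during which the arm holds its last target. There are 200 camera calls.

## Working session

There is one attempt and no reset: what is moved stays moved. The work goes in short steps, Python scripts to look and compute and a tool call to move; the robot and the scene stay as the last step left them, time stands still between calls to the robot, and variables do not carry over. Pictures are saved under pics/ and viewed, at most 10 in all, crops included, and the job is handed in when it is done.

```bash
mkdir -p pics; ls; cat > h.py <<'E'
import numpy as np, cv2
from plant import status, eyes, order
from scipy.spatial.transform import Rotation as R
def K(c): 
    f=200/np.tan(np.radians(c['vfov'])/2); return f,c['cx'],c['cy']
def tool():
    s=status.get_state(); T=np.eye(4); q=s['eef_rot']
    T[:3,:3]=R.from_quat([q[1],q[2],q[3],q[0]]).as_matrix(); T[:3,3]=s['position']; return T,s
def snap(n):
    T,s=tool(); im,d=eyes.snapshot(n); c=eyes.calibration(n)
    E=np.array(c['extrinsics']) if 'extrinsics' in c else T@np.array(c['hand_eye'])
    return im,d,(K(c),E)
def cloud(d,cal):
    (f,cx,cy),E=cal; v,u=np.mgrid[:d.shape[0],:d.shape[1]]
    P=np.stack([(u-cx)/f*d,(v-cy)/f*d,d],-1); return P@E[:3,:3].T+E[:3,3]
def ray(u,v,z,cal):
    (f,cx,cy),E=cal; r=E[:3,:3]@np.array([(u-cx)/f,(v-cy)/f,1]); return E[:3,3]+r*(z-E[2,3])/r[2]
E
python3 - <<'E'
from h import *
for n in ['top','wrist','side']:
    im,d,cal=snap(n); cv2.imwrite(f'pics/{n}0.png',im); np.savez(f'{n}0.npz',im=im,d=d,f=np.array(cal[0]),E=cal[1]); print(n,cal)
    print(eyes.calibration(n))
print(tool())
E
```

```text
pics
top ((np.float64(443.7584633878247), 325.89128694142204, 210.33167250347958), array([[-0.00756472, -0.99592274,  0.08989251,  0.46867851],
       [-0.9999287 ,  0.00836436,  0.00852217,  0.12563627],
       [-0.00923931, -0.08982163, -0.99591501,  1.09245542],
       [ 0.        ,  0.        ,  0.        ,  1.        ]]))
{'vfov': 48.52176299675277, 'cx': 325.89128694142204, 'cy': 210.33167250347958, 'extrinsics': array([[-0.00756472, -0.99592274,  0.08989251,  0.46867851],
       [-0.9999287 ,  0.00836436,  0.00852217,  0.12563627],
       [-0.00923931, -0.08982163, -0.99591501,  1.09245542],
       [ 0.        ,  0.        ,  0.        ,  1.        ]])}
wrist ((np.float64(292.54452954431406), 323.1584222782436, 205.62845756806573), array([[ 0.27543681, -0.9307194 , -0.24061581,  0.221341  ],
       [-0.96131814, -0.26703768, -0.06751532, -0.50773969],
       [-0.00141567,  0.24990455, -0.96826944,  0.38369851],
       [ 0.        ,  0.        ,  0.        ,  1.        ]]))
{'vfov': 68.71744365902904, 'cx': 323.1584222782436, 'cy': 205.62845756806573, 'hand_eye': array([[ 2.009
[... 1325 characters left out ...]
+00]]), {'clock': 0.15, 'q': array([-1.39511198e+00,  8.78159403e-02,  1.37187098e+00, -6.43902568e-06,
        1.68358691e+00, -1.03090706e-01]), 'dq': array([ 0.00089952, -0.00203153, -0.00420414, -0.00013942, -0.0016929 ,
        0.00140794]), 'joint_torque': array([ 2.32484832e-03, -3.40641224e+01, -3.02793217e+01,  7.19615864e-02,
        3.05229065e-02, -1.10446158e-04]), 'position': array([ 0.15128026, -0.52839401,  0.22157456]), 'eef_rot': array([-8.39918501e-04,  9.90300977e-01,  1.38936204e-01, -3.37012354e-05]), 'wrist_force': array([ 0.53856394, -0.08954369, -0.19194654]), 'torque': array([ 0.05247509,  0.01205505, -0.01172454]), 'grasp_force': 0.0, 'width': 0.09403067196433165})
```

View pics/top0.png

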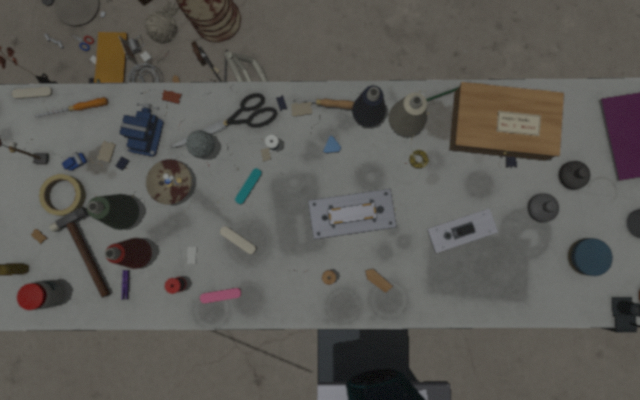

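View pics/side0.png

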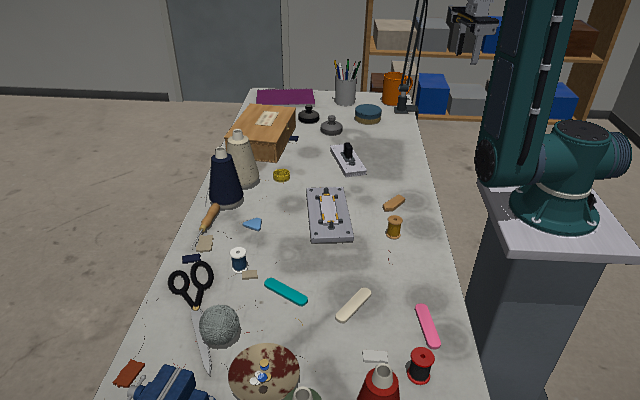

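The top view shows the jig at (352,214), the cream folder at (238,240) and the bush plate at (462,231). The pink and turquoise strips are the decoys. I'll zoom in on the jig and the plate, and measure all three.

```bash
cat > m.py <<'E'
from h import *
def load(n):
    z=np.load(n+'0.npz'); return z['im'],z['d'],(tuple(z['f']),z['E'])
def rect(mask,P,name):
    n,l,st,_=cv2.connectedComponentsWithStats(mask.astype(np.uint8)); k=1+np.argmax(st[1:,4]); m=l==k
    p=P[m]; r=cv2.minAreaRect(p[:,:2].astype(np.float32)*1000); 
    print(name,m.sum(),'ctr',np.array(r[0]).round(1),'size',np.array(r[1]).round(1),'ang',round(r[2],1),'z med',np.median(p[:,2]).round(4),'mean',(p.mean(0)*1000).round(1)); return m
E
python3 - <<'E'
from m import *
im,d,cal=load('top'); P=cloud(d,cal)
t=(P[...,0]>0.2)&(P[...,0]<0.75)&(P[...,1]<0.6)&(P[...,1]>-0.45)
print('table z', np.median(P[t][:,2]))
print(cal[1][:3,3])
def box(u0,u1,v0,v1): 
    b=np.zeros(d.shape,bool); b[v0:v1,u0:u1]=1; return b
Z=P[...,2]
rect(box(300,405,180,245)&(Z>0.012),P,'jig')
rect(box(420,505,200,260)&(Z>0.009),P,'plate')
rect(box(420,505,200,260)&(Z>0.04),P,'block')
rect(box(210,265,215,265)&(Z>0.004),P,'folder')
for n,(u0,u1,v0,v1) in dict(jig=(300,405,180,245),pl=(420,505,200,260)).items():
    cv2.imwrite(f'{n}.png',cv2.resize(im[v0:v1,u0:u1],None,fx=7.5,fy=7.5,interpolation=cv2.INTER_CUBIC)[:450])
a=cv2.imread('jig.png');b=cv2.imread('pl.png');w=max(a.shape[1],b.shape[1])
pad=lambda x:cv2.copyMakeBorder(x,0,0,0,w-x.shape[1],cv2.BORDER_CONSTANT)
o=cv2.vconcat([pad(a),pad(b)]);o=cv2.resize(o,None,fx=.65,fy=.65);print(o.shape);cv2.imwrite('pics/crop1.png',o)
E
```

```text
table z -3.681440229930111e-05
[0.46867851 0.12563627 1.09245542]
jig 3307 ctr [541.5  70.7] size [129.  203.7] ang 8.0 z med 0.0202 mean [556.5  73.4  25.4]
plate 1692 ctr [484.4 -77.7] size [ 70.4 401.8] ang 14.4 z med 0.017 mean [ 513.9 -190.7   26.1]
block 121 ctr [ 514.5 -192.9] size [17.4 33.7] ang 18.4 z med 0.0551 mean [ 514.3 -191.8   54.7]
folder 375 ctr [497.5 353.6] size [102.4  25.7] ang 56.3 z med 0.0075 mean [496.2 352.8   7.5]
(585, 512, 3)
```

View pics/crop1.png

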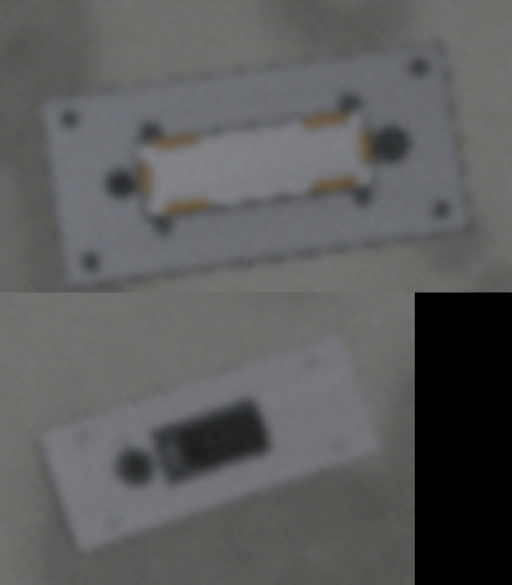

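Crop: the slim pin is on the left of the jig (crop 120,184) and the thick pin on the right (390,145). The drill bush is on the left of the plate (133,467). So the slim-pin end and the bush both already point to world +y, and no flip is needed. Next I'll move the wrist camera over the middle for a sharper look at all three.

The rows are not in the units I measure in: shifts go in shares of 50 mm and turns go in units of 0.2 rad. I convert before sending: 0.0326 m is 0.652, -0.03025 m is -0.605.

>>> inch_along --plan '{"deltas": [[0.652,-0.605,0,0],[0.652,-0.605,0,0],[0.652,-0.605,0,0],[0.652,-0.605,0,0],[0.652,-0.605,0,0],[0.652,-0.605,0,0],[0.652,-0.605,0,0],[0.652,-0.605,0,0],[0.652,-0.605,0,0],[0.652,-0.605,0,0]]}' --finger_gap 0.094 --clamp_n 10

```text
clock: 1.15
position: [0.3819, -0.1465, 0.2224]
eef_rot: [0.0, 0.99, 0.139, 0.0]
wrist_force: [1.2, -0.4, -0.6]
width: 0.0939
grasp_force: 0.0
```

>>> inch_along --plan '{"deltas": [[0.652,-0.605,0,0],[0.652,-0.605,0,0],[0.652,-0.605,0,0],[0.652,-0.605,0,0],[0.652,-0.605,0,0],[0.652,-0.605,0,0],[0,0,0,0],[0,0,0,0],[0,0,0,0]]}'

```text
clock: 2.05
position: [0.5191, 0.0792, 0.2223]
eef_rot: [0.0, 0.99, 0.139, -0.0]
wrist_force: [1.4, 0.3, -0.5]
width: 0.0939
grasp_force: 0.0
```

```bash
python3 - <<'E'
from h import *
im,d,cal=snap('wrist'); cv2.imwrite('pics/wrist1.png',im); np.savez('wrist0.npz',im=im,d=d,f=np.array(cal[0]),E=cal[1]); print(tool()[1]['q'])
E
```

```text
[ 4.32636564e-02  3.18587352e-02  1.42894385e+00 -5.26994083e-04
  1.68097438e+00  1.33678988e+00]
```

View pics/wrist1.png

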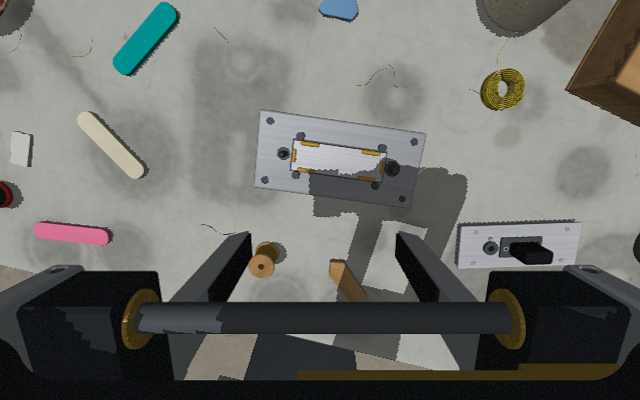

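The wrist view shows the jig (centre about 340,158; slim pin 284,153; thick pin 392,169), the folder (112,146), and the plate (518,245) with its bush at (490,248). Now to measure them.

```bash
python3 - <<'E'
from m import *
def box(u0,u1,v0,v1): 
    b=np.zeros((400,640),bool); b[v0:v1,u0:u1]=1; return b
for n,B in dict(wrist=dict(jig=(245,435,100,215),plate=(450,590,212,275),folder=(70,150,105,185)),top=dict(jig=(300,405,180,245),plate=(420,505,200,260),folder=(210,265,215,265))).items():
    im,d,cal=load(n); P=cloud(d,cal); Z=P[...,2]
    print(n)
    bb=box(*B['jig'])
    m=bb&(Z>.016)&(Z<.05); rect(m,P,'jig')
    for s in (0,1):
        u0,u1=((B['jig'][0],(B['jig'][0]+B['jig'][1])//2),((B['jig'][0]+B['jig'][1])//2,B['jig'][1]))[s]
        mm=bb&(Z>.031)&(Z<.06)&box(u0,u1,0,400); 
        if mm.sum(): rect(mm,P,'pin%d'%s)
    bb=box(*B['plate'])
    rect(bb&(Z>.012)&(Z<.02),P,'platetop'); rect(bb&(Z>.05)&(Z<.062),P,'block')
    rect(box(*B['folder'])&(Z>.005),P,'folder')
    # colour masks
    f=im.astype(int); 
    hsv=cv2.cvtColor(im,cv2.COLOR_BGR2HSV)
    if n=='wrist':
        m=box(*B['folder'])&(f[...,2]-f[...,0]>25)&(f[...,2]>140); 
        c=max(cv2.findContours(m.astype(np.uint8),0,2)[0],key=cv2.contourArea)
        q=np.array([ray(u,v,.008,cal)[:2]*1000 for u,v in c[:,0]],np.float32); print('folder colour',cv2.minAreaRect(q))
        m=box(270,400,120,190)&(hsv[...,1]>110)&(hsv[...,0]>8)&(hsv[...,0]<30)&(hsv[...,2]>90)
        k,l,st,c=cv2.connectedComponentsWithStats(m.astype(np.uint8))
        for i in range(1,k):
            if st[i,4]>5: print('rail',st[i],c[i].round(1),(ray(*c[i],.0303,cal)*1000).round(1))
E
```

```text
wrist
jig 12625 ctr [558.9  71.7] size [ 96.1 204.1] ang 7.9 z med 0.0204 mean [560.8  73.4  21.7]
pin0 39 ctr [549.5 139. ] size [7.2 7.1] ang 9.1 z med 0.0354 mean [550.  138.9  35.9]
pin1 82 ctr [568.4   5.2] size [11.3 10.5] ang 25.1 z med 0.0372 mean [568.7   5.7  37. ]
platetop 3867 ctr [ 516.6 -195.4] size [ 62.5 161.3] ang 18.0 z med 0.0172 mean [ 519.2 -191.4   17.2]
block 432 ctr [ 516.6 -194.2] size [17.8 33.6] ang 17.5 z med 0.0566 mean [ 517.3 -192.2   55.9]
folder 1542 ctr [520.1 241.3] size [ 79.3 304.3] ang 11.5 z med 0.0078 mean [499.1 350.8   9.7]
folder colour ((497.4060363769531, 352.20489501953125), (97.63616180419922, 21.77667808532715), 55.5249137878418)
rail [301 141  18   6  68] [309.7 143.8] [569.6 110.7  30.3]
rail [292 149   4  13  39] [293.4 154.8] [551.7 126.   30.3]
rail [362 150  18   6  69] [370.8 152.6] [579.7  37.8  30.3]
rail [297 168  13   5  40] [302.9 169.7] [537.6 110.5  30.3]
top
jig 3156 ctr [557.5  72.9] size [ 95.9 203.7] ang 7.8 z med 0.0203 mean [556.9  72.9  21.1]
pin0 7 ctr [548.  139.3] size [4.7 4.9] ang 89.0 z med 0.0373 mean [548.  140.   36.7]
pin1 19 ctr [566.8   5.9] size [ 8.5 10.7] ang 44.9 z med 0.0369 mean [566.5   5.8  36.5]
platetop 1375 ctr [ 514.3 -194.7] size [ 61.6 161. ] ang 17.9 z med 0.0165 mean [ 514.4 -193.4   16.4]
block 110 ctr [ 514.3 -192.9] size [17.  33.7] ang 18.1 z med 0.0555 mean [ 514.3 -192.8   55.6]
folder 335 ctr [497.  352.2] size [99.5 25.5] ang 55.5 z med 0.0078 mean [496.2 352.9   7.8]
```

The two views agree to about 2 mm and the sizes match. Jig is at about (558.2, 72.3) mm at 7.9°, plate at (515.4, -194.7) mm at 18°, and folder at (497.2, 352.3) mm with its long axis at 55.5°. Moving to the folder.

Converted, 0.03 m is 0.6, -0.04475 m is -0.895, -0.138 rad is -0.69.

>>> inch_along --plan '{"deltas": [[0.18,-0.895,0,0],[0.18,-0.895,0,0],[0.18,-0.895,0,0],[0.18,-0.895,0,0],[0.18,-0.895,0,0],[0.18,-0.895,0,0],[0,0,0.4,-0.69],[0,0,0.7,-0.69],[0,0,0.7,-0.69],[0,0,0.6,-0.69]]}'

```text
clock: 3.1
position: [0.4976, 0.3514, 0.1011]
eef_rot: [0.0, 0.914, 0.405, -0.0]
wrist_force: [0.0, -0.4, 0.0]
width: 0.0939
grasp_force: 0.0
```

>>> inch_along --plan '{"deltas": [[0,0,0.6,-0.69],[0,0,0,0],[0,0,0,0],[0,0,0,0]]}'

```text
clock: 3.5
position: [0.4993, 0.3532, 0.0752]
eef_rot: [-0.0, 0.886, 0.464, 0.002]
wrist_force: [0.7, 0.9, 0.1]
width: 0.0939
grasp_force: 0.0
```

```bash
cat > fold.py <<'E'
from m import *
def folder(zt,zlo,zhi):
    im,d,cal=snap('wrist'); P=cloud(d,cal); T,s=tool(); f=im.astype(int)
    L=np.linalg.inv(T); Q=P@L[:3,:3].T+L[:3,3]
    m=(abs(Q[...,0])<.08)&(abs(Q[...,1])<.045)&(P[...,2]>zlo)&(P[...,2]<zhi)&(f[...,2]-f[...,0]>15)
    m=rect(m,Q,'folder in tool'); return im,d,cal,P,Q,T,s
E
python3 - <<'E'
from fold import *
im,*_,T,s=folder(0,.004,.012); cv2.imwrite('pics/w2.png',im); print(s['position'],s['q'],np.degrees(np.arctan2(T[1,0],T[0,0])))
E
```

```text
folder in tool 1582 ctr [24.  -1.5] size [47.  23.1] ang 0.8 z med 0.0674 mean [24.2 -1.7 67.5]
[0.49929867 0.35345356 0.07544303] [ 5.23397486e-01  2.89489531e-01  1.43044005e+00 -8.17866879e-05
  1.41669471e+00  1.12763923e+00] 55.380486983423694
```

View pics/w2.png

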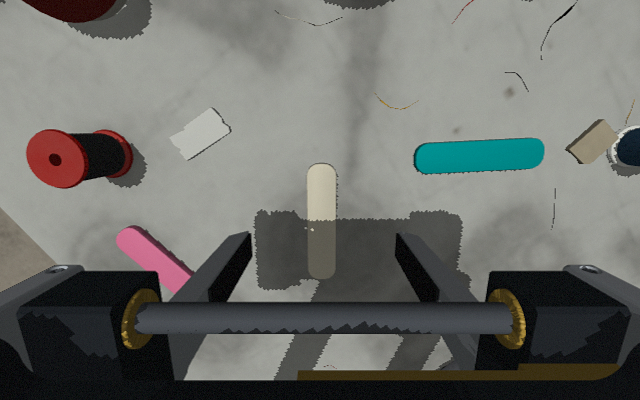

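The folder is centred between the fingers within 2 mm: its far tip is at (322,165), and the near half is in shadow. Now descending and gripping lightly.

Converted, 0.025 m is 0.5, 0.02 m is 0.4.

>>> inch_along --plan '{"deltas": [[-0.04,-0.02,0.5,0],[0,0,0.4,0],[0,0,0.2,0],[0,0,0,0],[0,0,0,0]]}'

```text
clock: 4.05
position: [0.4966, 0.3525, 0.0189]
eef_rot: [-0.0, 0.885, 0.465, 0.001]
wrist_force: [-0.2, 0.3, -0.6]
width: 0.094
grasp_force: 0.0
```

>>> inch_along --plan '{"deltas": [[0,0,0,0],[0,0,0,0],[0,0,0,0],[0,0,0,0],[0,0,0,0],[0,0,0,0],[0,0,0,0],[0,0,0,0]]}' --finger_gap 0.018 --clamp_n 10

```text
clock: 4.85
position: [0.4957, 0.352, 0.0174]
eef_rot: [0.0, 0.885, 0.466, -0.0]
wrist_force: [0.7, -0.3, -0.6]
width: 0.0332
grasp_force: 0.0
```

Converted, -0.001 m is -0.02.

>>> inch_along --plan '{"deltas": [[0,0,-0.02,0],[0,0,0,0],[0,0,0,0],[0,0,0,0],[0,0,0,0]]}'

```text
clock: 5.35
position: [0.4957, 0.352, 0.0184]
eef_rot: [0.0, 0.885, 0.466, 0.0]
wrist_force: [-0.2, 0.6, -0.0]
width: 0.0241
grasp_force: 10.0
```

>>> inch_along --plan '{"deltas": [[0,0,-0.6,0],[0,0,-0.8,0],[0,0,-0.6,0],[0,0,0,0],[0,0,0,0]]}'

```text
clock: 5.85
position: [0.496, 0.3521, 0.119]
eef_rot: [0.0, 0.885, 0.466, 0.001]
wrist_force: [-0.9, -0.5, -0.3]
width: 0.0238
grasp_force: 10.0
```

```bash
python3 - <<'E'
from h import *
T,s=tool(); a=np.arctan2(T[1,0],T[0,0]); j=np.radians(97.9); print('turn tool',-(j-a))
w=np.array([.5582,.0723])-T[:2,3]; print('tool d',T[:2,:2].T@w, s['position'])
E
```

```text
turn tool -0.7398569813117154
tool d [-0.19538992  0.20975364] [0.49596131 0.35212167 0.11899558]
```

Converted, -0.0279 m is -0.558, 0.03 m is 0.6, -0.148 rad is -0.74.

>>> inch_along --plan '{"deltas": [[-0.558,0.6,0,0],[-0.558,0.6,0,0],[-0.558,0.6,0,0],[-0.558,0.6,0,0],[-0.558,0.6,0,0],[-0.558,0.6,0,0],[-0.558,0.6,0,0],[0,0,0,-0.74],[0,0,0,-0.74],[0,0,0,-0.74]]}'

```text
clock: 6.85
position: [0.5566, 0.0713, 0.1154]
eef_rot: [-0.002, 0.759, 0.651, -0.002]
wrist_force: [-0.1, 0.1, -0.2]
width: 0.024
grasp_force: 10.0
```

>>> inch_along --plan '{"deltas": [[0,0,0,-0.74],[0,0,0,-0.74],[0,0,0,0],[0,0,0,0],[0,0,0,0]]}'

```text
clock: 7.35
position: [0.5576, 0.0721, 0.1174]
eef_rot: [-0.001, 0.657, 0.754, -0.001]
wrist_force: [-0.7, 0.9, 0.3]
width: 0.0233
grasp_force: 10.0
```

```bash
cat > jig.py <<'E'
from m import *
im,d,cal=snap('wrist'); T,s=tool(); P=cloud(d,cal); L=np.linalg.inv(T); Q=P@L[:3,:3].T+L[:3,3]; Z=P[...,2]
a=np.degrees(np.arctan2(T[1,0],T[0,0])); print(s['position'],'tool x ang',a,'q',s['q'].round(2))
def show(m,n):
    if m.sum()>5: rect(m,Q,n+' TOOLmm'); 
np.savez('wj.npz',im=im,d=d,f=np.array(cal[0]),E=cal[1],T=T)
near=(abs(Q[...,0])<.15)&(abs(Q[...,1])<.15)
show(near&(Z>.016)&(Z<.05),'jig')
show(near&(abs(Q[...,1])<.03)&(abs(Q[...,2]-.008)<.015)&(Q[...,2]>-.008),'held')
for n,lo,hi in (('pin+',.04,.12),('pin-',-.12,-.04)): show(near&(Q[...,0]>lo)&(Q[...,0]<hi)&(abs(Q[...,1])<.02)&(Z>.03)&(Z<.045),n)
E
python3 - <<'E'
from jig import *
cv2.imwrite('pics/w3.png',im)
E
```

```text
[0.55780109 0.07210244 0.1177386 ] tool x ang 97.8175318998188 q [ 0.03  0.16  1.5  -0.    1.48 -0.11]
jig TOOLmm 12704 ctr [25.4  1.3] size [153.   96.2] ang 0.0 z med 0.0975 mean [48.7  1.5 96.9]
held TOOLmm 5599 ctr [6.1 1.5] size [46.1 90.3] ang 76.0 z med 0.0106 mean [9.2 0.5 9.8]
pin+ TOOLmm 73 ctr [68.1  1. ] size [6.5 7.2] ang 89.6 z med 0.0811 mean [68.3  1.  80.9]
```

View pics/w3.png

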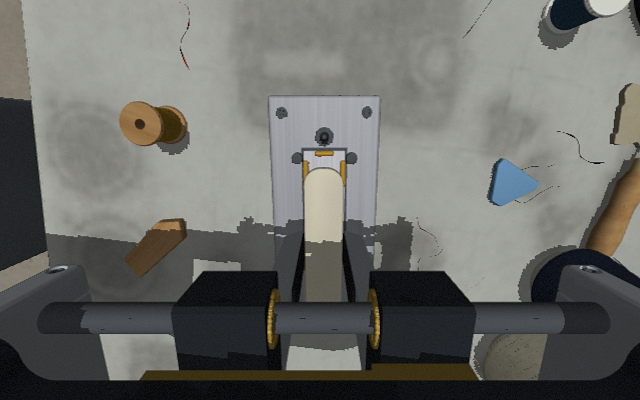

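The held folder (tip at 323,167) is lined up with the jig's nest. Its slim pin is at (324,136), and its end rail at (324,153). Next I'll measure the held folder against the jig.

```bash
cat > held.py <<'E'
from jig import *
def held(im,Q):
    f=im.astype(int); m=(f[...,2]-f[...,0]>15)&(abs(Q[...,1])<.03)&(Q[...,2]<.025)&(Q[...,2]>0)&(Q[...,0]>0)
    rect(m,Q,'held'); q=Q[m]*1000; print('tip x',np.percentile(q[:,0],[99,100]))
    for x in (5,15,25,35):
        k=abs(q[:,0]-x)<2; 
        if k.sum(): print(x,q[k][:,1].min().round(1),q[k][:,1].max().round(1),((q[k][:,1].min()+q[k][:,1].max())/2).round(2),np.median(q[k][:,2]).round(1))
held(im,Q)
E
python3 held.py
```

```text
[0.55796879 0.07210507 0.11801653] tool x ang 97.83620867301399 q [ 0.03  0.16  1.5  -0.    1.48 -0.11]
jig TOOLmm 12695 ctr [24.7  1.1] size [ 96.3 154.7] ang 90.0 z med 0.0978 mean [48.8  1.2 97.2]
held TOOLmm 5584 ctr [ 6.4 -0.5] size [89.6 46.2] ang 14.2 z med 0.0105 mean [9.2 0.5 9.7]
pin+ TOOLmm 76 ctr [68.1  1. ] size [7.2 6.6] ang 0.4 z med 0.0817 mean [68.2  1.  81.3]
held 2690 ctr [28.2  0.4] size [46.8 23.7] ang 0.1 z med 0.0106 mean [28.5  0.4 10.6]
tip x [50.53771092 51.59129062]
5 -11.2 11.5 0.15 10.7
15 -11.1 12.1 0.5 10.6
25 -11.5 11.9 0.18 10.6
35 -11.4 11.7 0.17 10.6
```

>>> inch_along --plan '{"deltas": [[-0.024,0.016,0.4,0],[0,0,0.5,0],[0,0,0.26,0],[0,0,0,0],[0,0,0,0],[0,0,0,0]]}'

```text
clock: 8.05
position: [0.5602, 0.0711, 0.062]
eef_rot: [0.001, 0.657, 0.754, 0.001]
wrist_force: [0.1, 0.2, -0.4]
width: 0.0237
grasp_force: 10.0
```

```bash
python3 held.py
python3 - <<'E'
from m import *
z=np.load('wj.npz'); im=z['im'];cal=(tuple(z['f']),z['E']);L=np.linalg.inv(z['T'])
hsv=cv2.cvtColor(im,cv2.COLOR_BGR2HSV)
m=(hsv[...,1]>120)&(hsv[...,0]>8)&(hsv[...,0]<28)&(hsv[...,2]>90); m[260:]=0; m[:,:240]=0; m[:,420:]=0
k,l,st,c=cv2.connectedComponentsWithStats(m.astype(np.uint8))
for i in range(1,k):
    if st[i,4]>12: 
        q=[(L@np.append(ray(u,v,.029,cal),1))[:2]*1000 for u,v in ((st[i,0],st[i,1]),(st[i,0]+st[i,2],st[i,1]+st[i,3]))]; print(st[i],np.round(q,1).tolist())
E
```

```text
[0.56019151 0.07105087 0.06204142] tool x ang 97.89962982426788 q [ 0.03  0.2   1.57 -0.    1.37 -0.11]
jig TOOLmm 19437 ctr [36.  -1.3] size [ 96.3 134.7] ang 90.0 z med 0.0418 mean [53.9 -1.8 41. ]
held TOOLmm 5581 ctr [ 6.3 -0.3] size [89.8 46.3] ang 14.1 z med 0.0103 mean [9.2 0.7 9.5]
pin+ TOOLmm 128 ctr [69.5 -1.2] size [7.4 7. ] ang 0.0 z med 0.0255 mean [69.6 -1.2 25.4]
pin- TOOLmm 14 ctr [-42.7  15.2] size [1.5 4.2] ang 88.5 z med 0.0316 mean [-42.7  15.   31.5]
held 2685 ctr [28.1  0.7] size [23.9 47.1] ang 89.5 z med 0.0104 mean [28.6  0.6 10.4]
tip x [50.48160396 51.60454539]
5 -11.0 11.7 0.35 10.4
15 -10.9 12.2 0.65 10.3
25 -10.7 12.0 0.63 10.3
35 -11.3 12.6 0.61 10.5
[309 154  23   7 132] [[57.9, -8.9], [53.3, 6.3]]
[294 167   7  33 202] [[49.4, -19.0], [26.8, -14.7]]
[341 167   7  33 164] [[49.4, 12.4], [26.7, 17.5]]
```

Converted, -0.0018 m is -0.036, 0.005 m is 0.1.

>>> inch_along --plan '{"deltas": [[0,-0.036,0,0],[0,0,0.1,0],[0,0,0.08,0],[0,0,0,0],[0,0,0,0],[0,0,0,0]]}'

```text
clock: 8.7
position: [0.5574, 0.0707, 0.0514]
eef_rot: [0.0, 0.657, 0.754, -0.0]
wrist_force: [0.9, -1.0, -0.5]
width: 0.024
grasp_force: 10.0
```

```bash
cat > rails.py <<'E'
from m import *
z=np.load('wj.npz'); im=z['im'];cal=(tuple(z['f']),z['E']);L=np.linalg.inv(z['T'])
hsv=cv2.cvtColor(im,cv2.COLOR_BGR2HSV)
m=(hsv[...,1]>120)&(hsv[...,0]>8)&(hsv[...,0]<28)&(hsv[...,2]>90); m[260:]=0; m[:,:240]=0; m[:,420:]=0
k,l,st,c=cv2.connectedComponentsWithStats(m.astype(np.uint8))
for i in range(1,k):
    if st[i,4]>30: 
        q=[(L@np.append(ray(u,v,.029,cal),1))[:2]*1000 for u,v in ((st[i,0],st[i,1]),(st[i,0]+st[i,2],st[i,1]+st[i,3]))]; print(st[i],np.round(q,1).tolist())
E
python3 held.py; python3 rails.py
```

```text
[0.55745989 0.07074583 0.05153247] tool x ang 97.90709447149817 q [ 0.03  0.21  1.58 -0.    1.35 -0.11]
jig TOOLmm 26612 ctr [27.6  1.6] size [ 96.3 150.6] ang 90.0 z med 0.031 mean [44.9  1.6 26.4]
held TOOLmm 5932 ctr [4.6 1.3] size [47.2 93.9] ang 82.4 z med 0.0104 mean [ 9.4 -0.3 10.3]
pin+ TOOLmm 724 ctr [45.8 -1.9] size [28.6 11.6] ang 89.8 z med 0.0105 mean [45.3 -0.  11.1]
pin- TOOLmm 84 ctr [-66.9   1.8] size [ 6.2 10. ] ang 5.7 z med 0.0126 mean [-66.7   1.6  12.9]
held 2899 ctr [28.1 -2.3] size [28.5 46.9] ang 89.1 z med 0.0105 mean [29.3 -0.9 11.3]
tip x [56.9165279  57.60401556]
5 -11.1 11.6 0.28 10.6
15 -11.0 12.1 0.58 10.3
25 -10.8 12.0 0.58 10.5
35 -16.5 19.7 1.56 10.8
[313 156  25   7 148] [[57.5, -6.0], [53.2, 9.7]]
[297 169   7  34 224] [[49.4, -16.1], [27.2, -12.1]]
[346 169   8  34 243] [[49.4, 14.8], [27.2, 20.5]]
```

Converted, 0.0009 m is 0.018, 0.003 m is 0.06.

>>> inch_along --plan '{"deltas": [[0,0.018,0,0],[0,0,0.06,0],[0,0,0,0],[0,0,0,0],[0,0,0,0]]}'

```text
clock: 9.25
position: [0.5582, 0.0709, 0.0484]
eef_rot: [-0.0, 0.657, 0.754, -0.0]
wrist_force: [0.3, -0.7, 0.3]
width: 0.024
grasp_force: 10.0
```

```bash
python3 held.py|grep -v pin; python3 rails.py
```

```text
[0.55826192 0.07086948 0.04846924] tool x ang 97.90725420393856 q [ 0.03  0.21  1.58 -0.    1.35 -0.11]
jig TOOLmm 27260 ctr [28.9  0.8] size [ 96.3 148.3] ang 90.0 z med 0.028 mean [45.3  0.7 24. ]
held TOOLmm 7186 ctr [6.9 0.4] size [102.6  47.5] ang 2.2 z med 0.0105 mean [13.7  0.6 12. ]
held 2680 ctr [27.9  0.4] size [23.4 47.3] ang 89.3 z med 0.0104 mean [28.3  0.4 10.4]
tip x [57.13934055 57.85710725]
5 -11.1 11.7 0.29 10.4
15 -10.9 11.5 0.3 10.3
25 -16.7 16.0 -0.35 10.3
35 -17.6 18.7 0.58 10.7
[311 156  25   7 144] [[57.8, -7.1], [53.5, 8.3]]
[295 170   8  35 238] [[49.2, -17.1], [26.7, -12.5]]
[345 170   8  34 246] [[49.2, 14.0], [27.3, 19.5]]
```

>>> inch_along --plan '{"deltas": [[0,0.004,0.05,0],[0,0,0.044,0],[0,0,0,0],[0,0,0,0],[0,0,0,0]]}'

```text
clock: 9.8
position: [0.5586, 0.0709, 0.0439]
eef_rot: [0.0, 0.657, 0.754, 0.0]
wrist_force: [0.4, -0.1, 1.1]
width: 0.0236
grasp_force: 10.0
```

```bash
python3 held.py|grep -v pin; python3 rails.py
```

```text
[0.55858703 0.07090963 0.04393517] tool x ang 97.90630939101813 q [ 0.03  0.22  1.59 -0.    1.34 -0.11]
jig TOOLmm 28382 ctr [30.5  0.4] size [ 96.3 146.3] ang 90.0 z med 0.0235 mean [46.   0.4 20.3]
held TOOLmm 8362 ctr [ 8.7 -0.5] size [ 58.5 102.7] ang 89.8 z med 0.0107 mean [17.6  0.5 11.9]
held 2661 ctr [27.9  0.3] size [23.5 46.8] ang 89.0 z med 0.0103 mean [28.4  0.4 10.3]
tip x [56.98685635 57.68727863]
5 -11.0 11.7 0.35 10.4
15 -10.9 11.6 0.38 10.2
25 -18.6 16.3 -1.13 10.3
35 -19.2 18.4 -0.38 10.7
[310 157  26   7 168] [[57.6, -7.4], [53.4, 8.2]]
[293 171   8  35 244] [[49.1, -17.8], [27.2, -13.4]]
[345 171   8  35 265] [[49.1, 13.7], [27.2, 19.2]]
```

It's in the channel at the right depth. Releasing and rising.

>>> inch_along --plan '{"deltas": [[0,0,0,0],[0,0,0,0],[0,0,0,0],[0,0,0,0]]}' --finger_gap 0.05

```text
clock: 10.25
position: [0.5583, 0.0709, 0.0436]
eef_rot: [-0.0, 0.657, 0.754, -0.0]
wrist_force: [0.7, -0.6, -0.6]
width: 0.0494
grasp_force: 0.0
```

>>> inch_along --plan '{"deltas": [[0,0,0,0],[0,0,-0.4,0],[0,0,-0.8,0],[0,0,-0.8,0],[0,0,0,0],[0,0,0,0]]}'

```text
clock: 10.85
position: [0.5592, 0.0709, 0.1451]
eef_rot: [0.001, 0.657, 0.754, 0.001]
wrist_force: [-0.3, 0.0, 0.3]
width: 0.0501
grasp_force: 0.0
```

```bash
python3 - <<'E'
from jig import *
f=im.astype(int); cv2.imwrite('pics/w4.png',im)
m=near&(f[...,2]-f[...,0]>12)&(abs(Q[...,1])<.02)&(Z>.029)&(Z<.04)&(Q[...,0]<.052); show(m,'folder')
q=Q[m]*1000
for x in (5,15,22): k=abs(q[:,0]-x)<1.5; print(x,q[k][:,1].min(),q[k][:,1].max(),np.median(P[m][k][:,2])) if k.any() else 0
E
python3 rails.py
```

```text
[0.55809189 0.07088709 0.14322775] tool x ang 97.9058309214305 q [ 0.03  0.14  1.47 -0.    1.53 -0.11]
jig TOOLmm 17883 ctr [1.8 1.2] size [ 96.3 202.1] ang 90.0 z med 0.1228 mean [ 13.    1.4 120.4]
held TOOLmm 275 ctr [  2.6 -24.1] size [ 5.8 19.4] ang 70.0 z med 0.0029 mean [  5.7 -24.9   3.2]
pin+ TOOLmm 275 ctr [45.9  1.4] size [23.5 11.1] ang 89.8 z med 0.1097 mean [ 45.3   1.4 109.7]
pin- TOOLmm 132 ctr [-43.8   1.3] size [ 7.5 23.2] ang 0.0 z med 0.1095 mean [-43.4   1.6 109.6]
folder TOOLmm 2163 ctr [2.1 1. ] size [23.  97.1] ang 89.6 z med 0.1096 mean [  6.2   1.2 109.6]
5 -9.746363294817261 12.462843836442916 0.0337203452933405
15 -9.678580005739846 12.355291898782816 0.03364134686906217
22 -10.588697680300797 12.298098797298817 0.03357611993424009
[314 147  17   5  65] [[57.6, -6.6], [53.0, 9.3]]
[303 156   5  24 109] [[49.3, -17.0], [26.5, -12.6]]
[337 156   5  24 109] [[49.3, 15.0], [26.5, 20.1]]
```

View pics/w4.png

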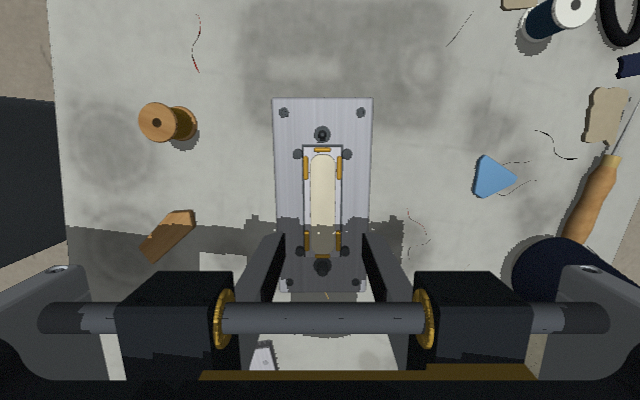

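The folder lies flat between the brass rails: its lit part runs from (322,156) to about (322,225), and its top is at 33.6 mm, as it should be. Now to the bush plate.

Converted, -0.0429 m is -0.858, -0.0131 m is -0.262, -0.088 rad is -0.44.

>>> inch_along --plan '{"deltas": [[-0.858,-0.262,0,0],[-0.858,-0.262,0,0],[-0.858,-0.262,0,0],[-0.858,-0.262,0,0],[-0.858,-0.262,0,0],[-0.858,-0.262,0,0],[0,0,0,-0.44],[0,0,0,-0.44],[0,0,0,0],[0,0,0,0]]}' --finger_gap 0.06

```text
clock: 11.9
position: [0.5152, -0.1944, 0.142]
eef_rot: [-0.002, 0.589, 0.808, -0.0]
wrist_force: [0.1, 0.5, 0.1]
width: 0.0597
grasp_force: 0.0
```

```bash
cat > plate.py <<'E'
from m import *
im,d,cal=snap('wrist'); T,s=tool(); P=cloud(d,cal); L=np.linalg.inv(T); Q=P@L[:3,:3].T+L[:3,3]; Z=P[...,2]
print(s['position'],np.degrees(np.arctan2(T[1,0],T[0,0])))
near=(abs(Q[...,0])<.12)&(abs(Q[...,1])<.06)
rect(near&(Z>.012)&(Z<.026),Q,'plate'); rect(near&(Z>.05)&(Z<.062),Q,'block')
E
python3 plate.py
```

```text
[ 0.51542241 -0.19428231  0.14239207] 107.92611299431546
plate 8479 ctr [-0.9  0.8] size [ 62.1 159.1] ang 90.0 z med 0.1251 mean [  6.1   0.8 124.8]
block 719 ctr [-0.3  0.5] size [17.2 33.4] ang 89.8 z med 0.0857 mean [ 0.5  0.6 86. ]
```

Converted, 0.04 m is 0.8, 0.03 m is 0.6.

>>> inch_along --plan '{"deltas": [[-0.01,0.01,0.6,0],[0,0,0.8,0],[0,0,0.54,0],[0,0,0,0],[0,0,0,0],[0,0,0,0],[0,0,0,0]]}'

```text
clock: 12.65
position: [0.5181, -0.1958, 0.0492]
eef_rot: [0.002, 0.588, 0.809, 0.0]
wrist_force: [0.7, -0.5, -0.1]
width: 0.0603
grasp_force: 0.0
```

>>> inch_along --plan '{"deltas": [[0,0,0,0],[0,0,0,0],[0,0,0,0],[0,0,0,0],[0,0,0,0],[0,0,0,0],[0,0,0,0],[0,0,0,0],[0,0,0,0]]}' --finger_gap 0.01 --clamp_n 35

```text
clock: 13.55
position: [0.5162, -0.1953, 0.0467]
eef_rot: [-0.0, 0.588, 0.809, -0.0]
wrist_force: [-2.1, -0.2, 0.5]
width: 0.0176
grasp_force: 35.0
```

Converted, 0.0403 m is 0.806, 0.0206 m is 0.412.

>>> inch_along --plan '{"deltas": [[0,0,-0.6,0],[0,0,-0.8,0],[0,0,-0.2,0],[0.806,0.412,0,0],[0.806,0.412,0,0],[0.806,0.412,0,0],[0.806,0.412,0,0],[0.806,0.412,0,0],[0.806,0.412,0,0]]}'

```text
clock: 14.45
position: [0.5588, 0.075, 0.1246]
eef_rot: [-0.001, 0.588, 0.809, -0.001]
wrist_force: [1.1, 0.1, -3.9]
width: 0.0176
grasp_force: 35.0
```

>>> inch_along --plan '{"deltas": [[0,0,0,0.4385],[0,0,0,0.4385],[0,0,0,0],[0,0,0,0],[0,0,0,0]]}'

```text
clock: 14.95
position: [0.5592, 0.0727, 0.1259]
eef_rot: [-0.0, 0.656, 0.755, -0.0]
wrist_force: [0.5, -0.1, -2.6]
width: 0.0179
grasp_force: 35.0
```

```bash
python3 - <<'E'
from jig import *
cv2.imwrite('pics/w5.png',im)
show(near&(abs(Q[...,1])<.04)&(Q[...,2]>.02)&(Q[...,2]<.037),'platetop')
m=near&(abs(Q[...,1])<.04)&(Q[...,2]>.02)&(Q[...,2]<.037); q=Q[m]; A=np.c_[q[:,:2],np.ones(len(q))]; print('plane z=ax+by+c',np.linalg.lstsq(A,q[:,2],rcond=None)[0])
E
```

```text
[0.55933088 0.07260773 0.12621675] tool x ang 97.95209774683698 q [ 0.03  0.16  1.49  0.    1.5  -0.11]
jig TOOLmm 3817 ctr [19.2 -0.4] size [ 96.2 164. ] ang 90.0 z med 0.1063 mean [ 63.5  -3.6 106.3]
held TOOLmm 938 ctr [11.9  0.6] size [12.7 42.2] ang 0.5 z med 0.0032 mean [13.4  0.5  4.1]
platetop TOOLmm 10570 ctr [31.3  0.5] size [62.3 97.6] ang 90.0 z med 0.0298 mean [44.   0.5 29.3]
plane z=ax+by+c [ 0.00820938 -0.00043066  0.02898108]
```

View pics/w5.png

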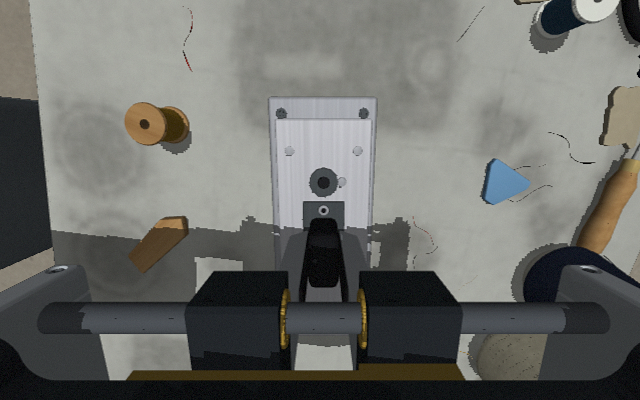

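The held plate, with its bush at (323,181) towards the slim-pin end, covers the jig symmetrically. It is about 1 mm off in each axis, so I'll correct that while descending to just above the pins.

The rows are not in the units I measure in: shifts go in shares of 50 mm and turns go in units of 0.2 rad. I convert before sending: 0.015 m is 0.3, 0.01 m is 0.2.

>>> inch_along --plan '{"deltas": [[-0.018,-0.018,0.2,0],[0,0,0.3,0],[0,0,0.18,0],[0,0,0,0],[0,0,0,0],[0,0,0,0]]}'

```text
clock: 15.6
position: [0.5592, 0.072, 0.0932]
eef_rot: [0.0, 0.656, 0.754, 0.0]
wrist_force: [-0.3, 0.1, -3.5]
width: 0.0176
grasp_force: 35.0
```

```bash
cat > pj.py <<'E'
from jig import *
m=near&(abs(Q[...,1])<.04)&(Q[...,2]>.02)&(Q[...,2]<.036); m=rect(m,Q,'plate')
q=Q[m]; print('plate far',np.percentile(q[:,0],99.7)*1000,'z',np.median(P[m][:,2])*1000)
j=near&(Z>.016)&(Z<.024)&(Q[...,2]>.04); q=Q[j]; print('jig far',np.percentile(q[:,0],99.7)*1000, 'sides',np.percentile(q[q[:,0]>.03][:,1],[.5,99.5])*1000); print('force',s['wrist_force'],s['torque'],s['grasp_force'])
E
python3 pj.py|grep -v -e held -e pin
```

```text
[0.55928629 0.07201074 0.09347473] tool x ang 97.94704764361238 q [ 0.03  0.18  1.53 -0.    1.43 -0.11]
jig TOOLmm 6995 ctr [27.3 -0.4] size [149.6  96.3] ang 0.1 z med 0.0734 mean [56.6 -2.3 73.5]
plate 10557 ctr [31.4  0.5] size [97.3 62.2] ang 0.0 z med 0.0298 mean [43.9  0.5 29.3]
plate far 79.96363414590498 z 63.68432351525538
jig far 101.97828104114886 sides [-134.93238905   47.06080286]
force [-0.23592176  0.11100395 -3.31003928] [-0.02368769 -0.0668594   0.01839167] 34.998984932899475
```

Converted, 0.002 m is 0.04, -0.001 m is -0.02.

>>> inch_along --plan '{"deltas": [[0,-0.02,0.04,0],[0,0,0.04,0],[0,0,0.04,0],[0,0,0,0],[0,0,0,0]]}'

```text
clock: 16.15
position: [0.5577, 0.0718, 0.0866]
eef_rot: [-0.0, 0.656, 0.754, -0.0]
wrist_force: [0.3, -0.7, -4.1]
width: 0.0179
grasp_force: 35.0
```

```bash
python3 pj.py|grep -v -e held -e pin
```

```text
[0.55772885 0.07181762 0.08673026] tool x ang 97.94028601885853 q [ 0.03  0.18  1.54 -0.    1.42 -0.11]
jig TOOLmm 7720 ctr [29.1  1.3] size [146.   96.4] ang 0.0 z med 0.0667 mean [56.1  2.3 66.7]
plate 10547 ctr [31.2  0.5] size [62.1 97.6] ang 90.0 z med 0.0296 mean [44.   0.6 29.1]
plate far 79.99649401302015 z 57.09735412161574
jig far 101.88816688417812 sides [-133.70329802   48.81070257]
force [-0.24966712 -0.4974205  -3.96473307] [ 0.02841636 -0.09875163 -0.03196378] 34.999072551727295
```

Converted, 0.001 m is 0.02, 0.0007 m is 0.014.

>>> inch_along --plan '{"deltas": [[0,0.014,0.02,0],[0,0,0.02,0],[0,0,0,0],[0,0,0,0]]}'

```text
clock: 16.6
position: [0.5584, 0.0719, 0.0847]
eef_rot: [-0.0, 0.656, 0.754, -0.0]
wrist_force: [-1.1, 0.1, -3.3]
width: 0.0178
grasp_force: 35.0
```

>>> inch_along --plan '{"deltas": [[0,0,0.02,0],[0,0,0.02,0],[0,0,0,0],[0,0,0,0]]}'

```text
clock: 17.0
position: [0.5584, 0.0719, 0.0827]
eef_rot: [-0.0, 0.656, 0.754, -0.0]
wrist_force: [0.5, -0.7, -3.1]
width: 0.0176
grasp_force: 35.0
```

```bash
python3 pj.py|grep -v -e held -e pin
```

```text
[0.55843357 0.07193278 0.0827392 ] tool x ang 97.94164364166502 q [ 0.03  0.18  1.54 -0.    1.41 -0.11]
jig TOOLmm 8225 ctr [30.2  0.5] size [ 96.4 144. ] ang 90.0 z med 0.0627 mean [56.1  0.3 62.7]
plate 10564 ctr [31.2  0.7] size [62.2 97.6] ang 89.9 z med 0.0296 mean [44.   0.6 29.1]
plate far 79.95420568437528 z 53.17723107531969
jig far 102.10192007952315 sides [-134.41718959   48.02556727]
force [-0.11883658 -0.62469176 -3.62124641] [-0.02273326 -0.10427998 -0.04118946] 34.99903321266174
```

Already below the pin tips with no contact force and aligned to 0.2 mm. Easing down onto the folder.

Converted, 0.001 m is 0.02.

>>> inch_along --plan '{"deltas": [[0,0,0.02,0],[0,0,0.02,0],[0,0,0,0],[0,0,0,0],[0,0,0,0]]}'

```text
clock: 17.55
position: [0.5585, 0.072, 0.0808]
eef_rot: [0.0, 0.656, 0.754, -0.0]
wrist_force: [0.2, 0.3, -3.4]
width: 0.018
grasp_force: 35.0
```

>>> inch_along --plan '{"deltas": [[0,0,0.02,0],[0,0,0.01,0],[0,0,0,0],[0,0,0,0],[0,0,0,0],[0,0,0,0]]}'

```text
clock: 18.15
position: [0.5587, 0.0719, 0.08]
eef_rot: [0.0, 0.656, 0.754, 0.0]
wrist_force: [-2.9, 0.3, 4.1]
width: 0.0182
grasp_force: 35.0
```

```bash
python3 pj.py|grep -v -e held -e pin
```

```text
[0.55868817 0.07189333 0.07986425] tool x ang 97.9409760742248 q [ 0.03  0.19  1.55 -0.    1.41 -0.11]
jig TOOLmm 9226 ctr [30.7  0.3] size [143.9  96.2] ang 0.0 z med 0.0597 mean [56.  -0.8 57.7]
plate 10544 ctr [31.6  0.6] size [62.4 96.9] ang 89.9 z med 0.0293 mean [44.   0.6 28.8]
plate far 79.98293925053059 z 50.53216076513356
jig far 102.4890927131075 sides [-134.96190994   47.78879194]
force [-1.53168831 -0.76280052  3.12605102] [-0.0209446   0.38130817  0.05208283] 35.00102519989014
```

Contact with the folder is at 33.3 mm, as it should be, so the plate is over both pins. Pressing home in small steps.

Converted, 0.001 m is 0.02, -0.0002 m is -0.004.

>>> inch_along --plan '{"deltas": [[0,-0.004,0.02,0],[0,0,0.02,0],[0,0,0,0],[0,0,0,0],[0,0,0,0]]}'

```text
clock: 18.7
position: [0.5587, 0.0719, 0.0778]
eef_rot: [0.0, 0.656, 0.754, 0.0]
wrist_force: [-1.6, -0.3, 5.1]
width: 0.0174
grasp_force: 35.0
```

>>> inch_along --plan '{"deltas": [[0,0,0.02,0],[0,0,0.02,0],[0,0,0,0],[0,0,0,0],[0,0,0,0]]}'

```text
clock: 19.2
position: [0.5587, 0.0719, 0.0762]
eef_rot: [0.001, 0.656, 0.754, 0.0]
wrist_force: [-2.1, -0.7, 6.1]
width: 0.0177
grasp_force: 35.0
```

```bash
python3 pj.py|grep -v -e held -e pin
```

```text
[0.55870567 0.07187622 0.0761729 ] tool x ang 97.94009435538095 q [ 0.03  0.19  1.55 -0.    1.4  -0.11]
jig TOOLmm 18072 ctr [31.6  0.2] size [ 96.1 140.7] ang 90.0 z med 0.0315 mean [51.2  0.  42.8]
plate 10554 ctr [31.4  0.6] size [62.2 97.3] ang 89.9 z med 0.0294 mean [44.   0.6 28.9]
plate far 79.99124114430995 z 46.72927307027408
jig far 101.88793887276883 sides [-134.21556754   47.66496039]
force [-2.63781282 -0.01259714  7.11248903] [-0.06146428  0.50633828  0.0560487 ] 35.00258803367615
```

Converted, 0.001 m is 0.02, 0.0005 m is 0.01.

>>> inch_along --plan '{"deltas": [[0,0,0.02,0],[0,0,0.01,0],[0,0,0,0],[0,0,0,0],[0,0,0,0]]}'

```text
clock: 19.75
position: [0.5587, 0.0719, 0.075]
eef_rot: [0.001, 0.656, 0.754, 0.0]
wrist_force: [-3.1, -0.8, 8.2]
width: 0.0177
grasp_force: 35.0
```

>>> inch_along --plan '{"deltas": [[0,0,0.02,0],[0,0,0,0],[0,0,0,0],[0,0,0,0],[0,0,0,0]]}'

```text
clock: 20.25
position: [0.5587, 0.0719, 0.0747]
eef_rot: [0.001, 0.656, 0.754, 0.0]
wrist_force: [-3.7, -0.8, 10.3]
width: 0.0175
grasp_force: 35.0
```

```bash
python3 pj.py|grep -v -e held -e pin
```

```text
[0.55872775 0.0718877  0.0746862 ] tool x ang 97.94225052202466 q [ 0.03  0.19  1.55 -0.    1.4  -0.11]
jig TOOLmm 19352 ctr [31.9  0.1] size [ 96.3 141.4] ang 90.0 z med 0.0307 mean [50.2 -0.  41.4]
plate 10565 ctr [31.1  0.5] size [62.2 97.8] ang 90.0 z med 0.0294 mean [43.9  0.5 28.9]
plate far 79.96793268148126 z 45.23423596783646
jig far 102.51668929531445 sides [-134.0622032    47.57160299]
force [-4.09124873 -0.8924661  10.91200949] [-0.03847555  0.89778136  0.03200789] 35.00783085823059
```

Converted, 0.001 m is 0.02.

>>> inch_along --plan '{"deltas": [[0,0,0.02,0],[0,0,0,0],[0,0,0,0],[0,0,0,0],[0,0,0,0]]}'

```text
clock: 20.8
position: [0.5587, 0.0719, 0.0747]
eef_rot: [0.001, 0.656, 0.754, 0.001]
wrist_force: [-5.4, -1.5, 14.2]
width: 0.0178
grasp_force: 35.0
```

```bash
python3 pj.py|grep -v -e held -e pin
python3 - <<'E'
from pj import *
q=Q[m]; A=np.c_[q[:,:2],np.ones(len(q))]; print('tilt',np.linalg.lstsq(A,P[m][:,2],rcond=None)[0])
im,d,c=snap('side'); cv2.imwrite('pics/s2.png',cv2.resize(im[150:270,270:400],None,fx=5,fy=5))
E
```

```text
[0.55873041 0.07188443 0.07467329] tool x ang 97.94513936868117 q [ 0.03  0.19  1.55 -0.    1.4  -0.11]
jig TOOLmm 19383 ctr [32.4  0.1] size [ 96.2 140.4] ang 89.9 z med 0.0307 mean [50.2  0.  41.3]
plate 10577 ctr [31.3  0.7] size [62.4 97.5] ang 89.8 z med 0.0294 mean [44.   0.6 28.9]
plate far 79.95542556689544 z 45.2698309196187
jig far 102.48657587076349 sides [-134.64215151   47.59605721]
force [-5.07785577 -1.11555157 14.32827015] [-0.05705086  1.24764603 -0.01091415] 35.01323103904724
[0.55874651 0.07189537 0.07470263] tool x ang 97.94740001964186 q [ 0.03  0.19  1.55 -0.    1.4  -0.11]
jig TOOLmm 19381 ctr [32.4  0.1] size [ 96.2 140.4] ang 90.0 z med 0.0307 mean [50.2 -0.  41.4]
held TOOLmm 914 ctr [13.   0.7] size [10.  42.1] ang 0.2 z med 0.0031 mean [13.5  0.6  4.1]
pin+ TOOLmm 1311 ctr [60.2 -0. ] size [39.6 40. ] ang 0.0 z med 0.0301 mean [64.4 -2.8 30.2]
pin- TOOLmm 66 ctr [-45.5   0.7] size [10.8  9.2] ang 50.3 z med 0.03 mean [-45.3   0.9  30.1]
plate 10544 ctr [31.2  0.5] size [62.2 97.6] ang 89.9 z med 0.0294 mean [44.   0.5 28.9]
plate far 79.95187188618817 z 45.23433851088943
jig far 102.4926009113487 sides [-134.4832716    47.58215439]
force [-6.13802983 -1.51076914 14.87389613] [-0.0586871   1.18523139 -0.00592875] 35.01322388648987
tilt [-0.02061353  0.00128917  0.04666574]
```

View pics/s2.png

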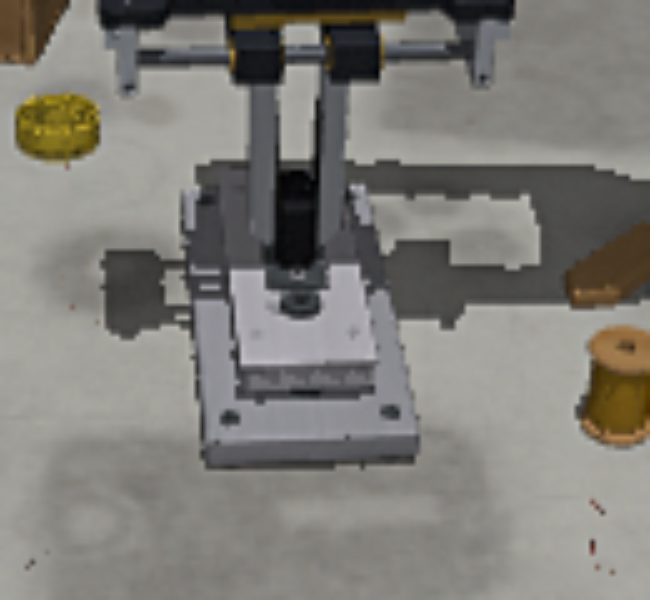

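The side view shows the plate seated on the jig between the fingers, with the bush at the near, slim-pin end (crop 300,302). TCP z has stopped at 74.7 mm, which is the home height. One check of the plate's level, leaving out the bush and foot.

```bash
python3 - <<'E'
from m import *
z=np.load('wj.npz'); T=z['T']; P=cloud(z['d'],(tuple(z['f']),z['E'])); L=np.linalg.inv(T); Q=P@L[:3,:3].T+L[:3,3]
for x0,x1 in ((-75,-40),(-20,0),(5,20),(20,35),(35,50),(55,65),(65,78)):
    k=(Q[...,0]>x0/1e3)&(Q[...,0]<x1/1e3)&(abs(Q[...,1])>.017)&(abs(Q[...,1])<.029)&(P[...,2]>.038)&(P[...,2]<.055)
    if k.sum()>20: print(x0,x1,k.sum(),np.median(P[k][:,2])*1e3,[np.median(P[k&(np.sign(Q[...,1])==g)][:,2])*1e3 for g in(-1,1)])
E
```

```text
-20 0 121 45.225429347128895 [np.float64(45.22899455040075), np.float64(45.21194604911491)]
5 20 709 45.0538439050748 [np.float64(45.05232364149972), np.float64(45.05797137776549)]
20 35 778 45.14900886727961 [np.float64(45.14410301452007), np.float64(45.17358788971681)]
35 50 818 45.12549699275839 [np.float64(45.093226968902975), np.float64(45.135300998953745)]
55 65 561 45.231012942813315 [np.float64(45.188875164533975), np.float64(45.251286633214676)]
65 78 784 45.04283007460927 [np.float64(45.0405300263039), np.float64(45.059183543703554)]
```

The plate is level, with its top at 45.1 mm (home is 45.0), and it's centred and held down with light force. Handing in.

```bash
python3 -c "
from plant import order; print(order.hand_in())"
```

```text
the job is handed in; nothing more can be done
None
```

The job is handed in (no verdict was returned): the folder lies flat in the nest, and the bush plate is over both pins, bush at the slim-pin end, level and held fully home; I moved nothing else.

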